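# Set out the first-off mouldings against their master samples

### The arm

A 6-joint arm with a two-finger parallel gripper is mounted at the origin on the work surface. World frame = base frame: x ahead of the robot, y to its left, z up, the work surface at z = 0. Lengths are in m, angles in rad, forces in N, time in s.
With the tool pointing down it reaches from about 0.3 to 0.775 m from the base axis. Payload 14.6 kg.
Tool frame: the origin (TCP) lies on the mounting face of the last link; the fingertips stand 199 mm ahead of it and the grasp point (between the pads) lies 180 mm ahead of it; z points along the fingers, y is the line along which they close (so a half turn about z gives the same grasp; the last joint's range is limited). The gripper opens to 94 mm and grips with 3 to 60 N. Pads are 16 mm wide; open, the fingers measure 119 mm over their backs; the gripper's body (75 mm by 177 mm) begins 78 mm behind the grasp point.
Start: joints at [-1.188, 0.3, 1.521, -0, 1.321, -0.067], TCP at [0.239, -0.495, 0.405] pointing down, gripper open.
Joint ranges: [-3.03, 3.03], [-0.79, 2.21], [0.23, 2.52], [-1.04, 4.18], [0, 3.07], [-2.55, 2.55]. Speed limits (rad/s): [2.22, 2.22, 2.57, 3.14, 3.14, 3.14].

### API

Orientations are given as [roll, pitch, yaw] about the fixed x, y, z axes, in that order (R = Rz(yaw) Ry(pitch) Rx(roll)).
In Python, from station import telemetry, cams, workorder, finder gives the robot as it stands.
- The arm moves only by the tool jog_arm, never from a script. Its argument "rows" is a list of rows, each an object with "gripper": the finger opening in m, from 0 to 0.094; "slide": the shift along the tool's x, y, z in m, a list of three; "spin": the turn about the tool's z in rad. In form: [{"gripper": gripper, "slide": [tx, ty, tz], "spin": spin}, ...]. A call has 1 to 8 rows; each row is the pose to reach, as a shift and turn from the pose commanded when the call began, along the tool's axes at that moment; what a row does not reach only later rows make up. A row lasts 1/10 s, in which the tool goes at most 50 mm and 8.59 degrees, less where a joint would pass 70% of its speed; a pose out of reach is approached as far as the arm can. A call with a gripper value outside its range is refused whole. The fingers move at their own pace and stop on an object; "squeeze" is the grip in N (left out, the last holds). Time passes only in rows, so rows that repeat a pose let the fingers close. It gives the time, the measured TCP pose, the force, the opening and the grip force at its end, in the units of the state.
- telemetry.get_obs(): the state, without advancing time (a new reading comes with each control period).
- cams.camera(name): name is "scene" or "top"; returns (picture, depth): 384x512x3 uint8, red, green, blue; 384x512 float32, m along the optical axis (not along the pixel's ray), 0 where there is no reading.
- cams.camera_info(name): a dict with "camera_matrix" (3x3 intrinsics, pixels), "k1" (the pictures are not rectified: a ray, as slopes to the right and down, at radius r is drawn at 1 + k1 r^2 times it, then the intrinsics apply), "R" (3x3) and "t" (3): a world point X has camera coordinates R X + t. Camera axes: x right, y down, z forward; pixel columns grow to the right and rows downward; lengths in m; the calibration is good to about 2 mm. A picture is of the moment at which its call begins. camera_info takes no time and is no camera call.
- workorder.hand_in(): hands the job in; it is judged then, once.
Trained networks look in the newest picture that a camera, given by its name, has taken for a name from the list of things; names that differ only in an ending like _2 or _b are one class to them, and where a whole thing is asked for, a point or a joint stands for the part that bears it (a point fixed in the world has none). Each returns a list of dicts, best first, with "confidence" (0 to 1); they miss things now and then, are a little off and sometimes report something else, mostly with a low value. They report only what shows in the picture. A call takes as long as a camera call. They do not tell look-alikes from the thing itself.
- finder.find_in(target, camera): "point" ([x, y, z] in m, in world coordinates, good to about 4 mm: the middle of the surface that is visible of it).
- finder.masks_of(target, camera): "region" (384x512 bool, what is visible of it).
The state is a dict: "time_s": time; "qpos": joint angles; "joint_vel": joint speeds; "tau": joint torques, N m; "ee_pos": TCP position; "eef_rot": TCP orientation; "force": force on the tool from outside, world axes, zero at the start; "moment": the same for the moment, N m; "grip_width": finger opening in m; "grip_force": force on a finger pad.
Only numpy, scipy, OpenCV 4.12 (cv2) and the standard library are available. Lean on these libraries where they do the work, as an engineer would, in place of code of your own. Each camera call takes 0.05 s, during which the arm holds its last target. There are 200 camera calls.

### The job

Set out this shift's first-off mouldings against the approved master samples on the slate-blue boards. Set the loose orange collar squarely on top of the open grey master box and the loose grey lid squarely on top of the collar, flush all round; stand the loose brown cap in the outlined place between the light and the dark limit caps, and the loose blue gear in the outlined place to the left of the master gear (left as the robot sees it), hub up. Put each part down rather than dropping it, and leave the caliper and the pin gauge where they lie.

Things in the scene. Friction and masses are not known exactly. Their poses are not given: they have to be found in the camera images.
- collar: Loose orange rectangular extension frame, open in the middle: 96 mm along its x, 62 mm along its y, 18 mm high, walls 6 mm thick, flat under and over, 50 g. Origin at the centre of its underside, z up. The same either way round. Starts flat on the table.
- lid: Loose light-grey flat rectangular lid with four dark screw heads: 96 mm along its x, 62 mm along its y, 10 mm thick, flat underneath, 50 g. Origin at the centre of its underside, z up. The same either way round. Starts flat on the table, screw heads up, and stays that way up.
- cap: Loose round closure cap in medium brown, the only cap that lies on no board: 44 mm across, 24 mm high with a domed top, straight sides up to 17 mm, 25 g. Origin at the centre of its underside, z up. Starts upright on the table.
- gear: Loose blue moulded gear, the one that lies on no board: toothed rim 53 mm across and 15 mm thick, with a round hub 28 mm across standing on it up to 34 mm above the underside, 40 g. Origin at the centre of its underside, z up. Starts on the table with its hub up.
- master_box: Fixed grey open box, the master, 96 mm along x, 62 mm along y, walls 5 mm, on a slate-blue board 136 x 100 x 6 mm with a green dot. Origin at the centre of the board's underside (on the table), straight under the middle of the box; z up; the flat rim of the box is 48 mm above the origin. Does not move.
- limit_board: Fixed slate-blue board, 66 (x) x 196 (y) x 6 mm, with a green dot and two fixed caps of the loose cap's size: light tan centred 68 mm to +y, dark brown 68 mm to -y of the middle. The loose cap's place is the white outlined circle, 49 mm across, in the middle, between them. Origin on the underside, straight under that circle; z up; the board's top is 6 mm above it. Does not move.
- gear_board: Fixed slate-blue board, 70 (x) x 150 (y) x 6 mm, with a green dot. It carries the fixed blue master gear (same as the loose one) and, 72 mm to +y of it, a white outlined circle 57 mm across: the place for the loose gear. Origin on the underside, straight under the middle of that empty circle (not of the board); z up; the board's top is 6 mm above it. Does not move.
- pin_gauge: Loose steel pin gauge with an aluminium hexagonal handle and a red band, lying on the table about along x, 102 mm long, 13 to 15 mm thick. Origin on the underside, in the middle of the handle. Not to be disturbed.
- caliper: Loose steel digital caliper with a black display head, lying on the table beyond the boards, 235 mm long, about 85 mm over the jaws, 12 mm high. Origin on the underside in the middle of its beam, x along the beam. Not to be disturbed.
There are look-alikes about, which are no part of the job. Of the things like the gear, leave any that is turquoise or yellow; of the rest the smaller one is meant.

How it is judged:
At the end, for the whole second after the job is handed in: Collar flat on the box rim and lid flat on the collar, each centred within 8 mm and square within 0.15 rad; cap on the limit board and gear (hub up) on the gear board, within 12 mm of their circles' middles; heights within 4 mm, tilts under 0.12 rad, all at rest (horizontal distance between collar and master_box below 0.008 m and z of collar in the frame of master_box between 0.044 and 0.052 m and angle between each of collar, lid, cap, gear's own z axis and vertical below 0.12 rad and angle between the x axis of collar and the x axis of master_box, either way round below 0.15 rad and horizontal distance between lid and collar below 0.008 m and z of lid in the frame of master_box between 0.062 and 0.07 m and angle between the x axis of lid and the x axis of collar, either way round below 0.15 rad and horizontal distance between cap and limit_board below 0.012 m and z of cap in the frame of limit_board between 0.002 and 0.01 m and horizontal distance between gear and gear_board below 0.012 m and z of gear in the frame of gear_board between 0.002 and 0.01 m and linear speed of each of collar, lid, cap, gear below 0.02 m/s and angular speed of each of collar, lid, cap, gear below 0.3 rad/s); the robot touches nothing.
It fails at once if a part is dropped or thrown: faster than 0.6 m/s with no finger on it, a fall of about 18 mm ((linear speed of collar above 0.6 m/s and contact force between collar and the fingers below 0.02 N) or (linear speed of lid above 0.6 m/s and contact force between lid and the fingers below 0.02 N) or (linear speed of cap above 0.6 m/s and contact force between cap and the fingers below 0.02 N) or (linear speed of gear above 0.6 m/s and contact force between gear and the fingers below 0.02 N)).
It fails at once if the pin gauge is shifted by more than 20 mm (distance of pin_gauge from where it was at the start of the episode above 0.02 m).
It fails at once if the caliper is shifted by more than 20 mm (distance of caliper from where it was at the start of the episode above 0.02 m).
It also fails if it takes over 106 s, if anything falls off the work surface, if the arm or the gripper's body presses on something with over 40 N, if the wrist force passes 120 N, or if a joint passes its speed limit or range.

## Working session

There is one attempt and no reset: what is moved stays moved. The work goes in short steps, Python scripts to look and compute and a tool call to move; the robot and the scene stay as the last step left them, time stands still between calls to the robot, and variables do not carry over. Pictures are saved under pics/ and viewed, at most 14 in all, crops included, and the job is handed in when it is done.

Besides the shell and the picture viewer there is one more tool, called after "Emit:" as name([rows], argument=value, ...), one row to a line, values as JSON. jog_arm: Moves the arm, as the interface text tells. Its arguments: {"type":"object","properties":{"rows":{"type":"array","items":{"type":"object","properties":{"gripper":{"type":"number"},"slide":{"type":"array","items":{"type":"number"}},"spin":{"type":"number"}}}},"squeeze":{"type":"number"}},"required":["rows"]}

```bash
ls; mkdir -p pics; cat > h.py <<'E'
import numpy as np, cv2
from station import telemetry, cams, workorder, finder
def cloud(name):
    im,d=cams.camera(name); ci=cams.camera_info(name)
    K=np.array(ci["camera_matrix"]);R=np.array(ci["R"]);t=np.array(ci["t"])
    v,u=np.mgrid[:384,:512].astype(float)
    p=cv2.undistortPoints(np.stack([u.ravel(),v.ravel()],1)[:,None],K,np.array([ci["k1"],0,0,0.]))[:,0]
    X=np.c_[p,np.ones(len(p))]*d.reshape(-1,1)
    W=((X-t)@R).reshape(384,512,3); W[d==0]=np.nan
    return im,d,W
E
python3 - <<'E'
from h import *
for n in ("scene","top"):
    im,d,W=cloud(n); np.savez(f"{n}.npz",im=im,W=W)
    cv2.imwrite(f"pics/{n}0.png",cv2.resize(im[...,::-1],(800,600)))
    print(n,np.nanmin(W.reshape(-1,3),0),np.nanmax(W.reshape(-1,3),0))
    for o in ["collar","lid","cap","gear","master_box","limit_board","gear_board","pin_gauge","caliper"]:
        for r in finder.find_in(o,n):print(n,o,np.round(r["point"],3),round(r["confidence"],2))
print(telemetry.get_obs())
E
```

```text
pics
scene [-2.22475667 -2.35681661 -0.76381953] [0.98836534 1.39925734 0.52919528]
scene collar [ 0.636 -0.006  0.002] 0.74
scene collar [0.478 0.12  0.016] 0.57
scene lid [ 0.639 -0.006  0.003] 0.72
scene lid [ 0.454 -0.364  0.009] 0.59
scene lid [0.642 0.235 0.006] 0.16
scene cap [ 0.466 -0.109  0.02 ] 0.63
scene gear [0.359 0.337 0.022] 0.85
scene gear [0.685 0.378 0.023] 0.81
scene gear [0.459 0.361 0.018] 0.56
scene master_box [ 0.661 -0.252  0.019] 0.68
scene limit_board [ 0.637 -0.006 -0.   ] 0.68
scene gear_board [0.643 0.233 0.006] 0.66
scene caliper [0.856 0.044 0.006] 0.72
top [ 0.09311998 -1.13128494 -0.76942943] [1.52269252 1.12839091 0.52346888]
top collar [0.473 0.117 0.017] 0.71
top lid [ 0.444 -0.365  0.009] 0.73
top cap [ 0.453 -0.107  0.023] 0.61
top gear [0.448 0.356 0.017] 0.86
top gear [0.665 0.379 0.022] 0.86
top gear [0.564 0.372 0.018] 0.83
top gear [0.343 0.331 0.022] 0.74
top master_box [ 0.637 -0.252  0.006] 0.6
top limit_board [ 0.622 -0.005  0.008] 0.89
top gear_board [0.624 0.235 0.006] 0.91
top pin_gauge [0.446 0.008 0.012] 0.56
top caliper [0.47  0.116 0.016] 0.41
top caliper [ 0.62  -0.004  0.008] 0.4
{'time_s': 1.0, 'qpos': array([-1.18764438e+00,  2.99891742e-01,  1.52100642e+00,  4.07791560e-05,
        1.32070875e+00, -6.65798806e-02]), 'joint_vel': array([-0.00083241, -0.00063058, -0.00069944, -0.00040405,  0.00118634,
        0.00067131]), 'tau': array([-2.05253949e-03, -5.31671226e+01, -3.52917480e+01,  7.07820570e-02,
        2.13058584e-02,  1.36641205e-05]), 'ee_pos': array([ 0.23910371, -0.4952944 ,  0.40464739]), 'eef_rot': array([-3.14158105e+00, -4.03716507e-05,  4.49721732e-01]), 'force': array([-0.81716112, -0.75257897, -0.37471533]), 'moment': array([ 0.01993168, -0.01344976,  0.00572756]), 'grip_force': 0.0, 'grip_width': 0.09378129416197495}
```

View pics/top0.png

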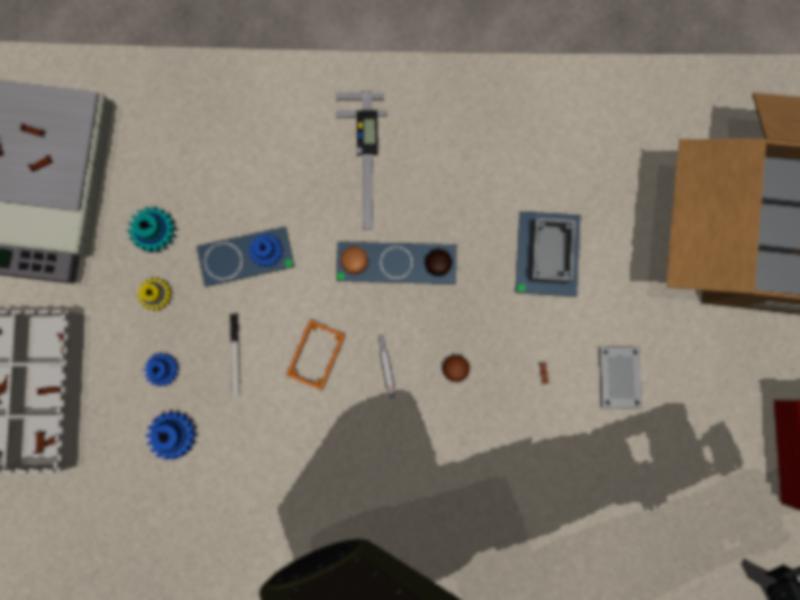

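View pics/scene0.png

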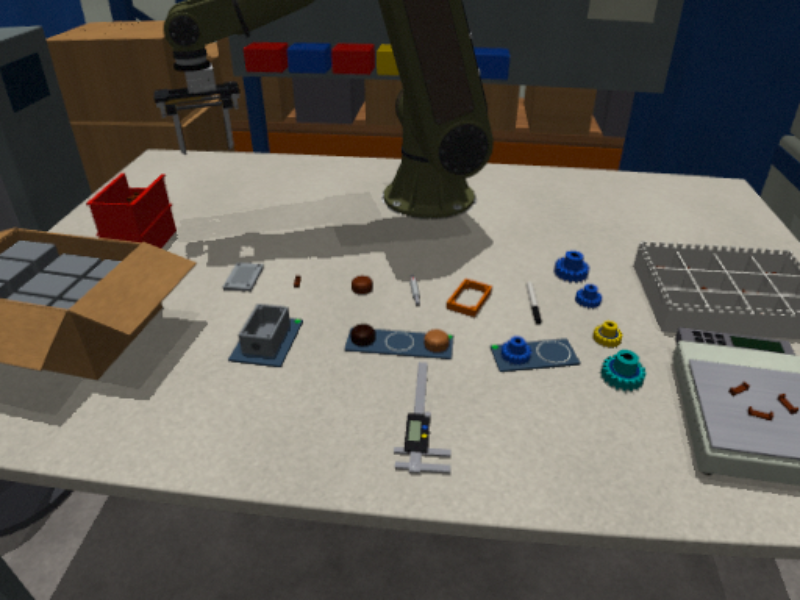

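The top view shows the collar at (316,354), lid (620,376), cap (456,367), small blue gear (162,369) and a larger blue decoy at (171,435). The boards are at (245,257), (397,263) and (548,254). In the scene view the gripper is visible at (200,100).

The two cameras disagree by 10–20 mm in x, so I'll measure the parts precisely and check that.

```bash
python3 - <<'E'
from h import *
for n in ("top","scene"):
    z=np.load(n+".npz");W=z["W"];im=z["im"]; hsv=cv2.cvtColor(im,cv2.COLOR_RGB2HSV)
    ci=cams.camera_info(n);print(n,"cam pos",-np.array(ci["R"]).T@ci["t"],ci["k1"])
    tb=(abs(W[...,2])<.015)&(W[...,0]>.35)&(W[...,0]<.8)&(abs(W[...,1])<.45)
    P=W[tb];A=np.c_[P[:,:2],np.ones(len(P))];c=np.linalg.lstsq(A,P[:,2],rcond=None)[0];
    r=P[:,2]-A@c;k=abs(r)<.003;c=np.linalg.lstsq(A[k],P[k,2],rcond=None)[0];print("table plane",c,r[k].std())
    def rep(nm,m):
        k,l,s,_=cv2.connectedComponentsWithStats(m.astype(np.uint8))
        for i in range(1,k):
            if s[i,4]<60: continue
            p=W[l==i]
            zt=np.percentile(p[:,2],90)
            q=p
            (cx,cy),(w,h),a=cv2.minAreaRect((q[:,:2]*1000).astype(np.float32))
            print(n,nm,"n",s[i,4],"rect c",round(cx,1),round(cy,1),"wh",round(w,1),round(h,1),"a",round(a,1),"mean",np.round(q.mean(0)*1000,1),"z90",round(zt*1000,1))
    H,S,V=[hsv[...,i].astype(int) for i in range(3)]
    reg=(W[...,0]>.3)&(W[...,0]<.8)&(W[...,1]>-.45)&(W[...,1]<.45)
    for o in ["collar","lid","cap","gear","master_box","limit_board","gear_board"]:
        for r in finder.masks_of(o,n):
            if r["confidence"]>.4: rep(o+" %.2f"%r["confidence"],r["region"]&reg)
    rep("color orange",reg&(H<16)&(S>120)&(V>60))
    rep("blue gear",reg&(H>100)&(H<125)&(S>170))
    rep("green",reg&(H>45)&(H<80)&(S>120))
E
```

```text
top cam pos [ 0.44957695 -0.00990152  1.07682094] 0.04714651733580248
table plane [ 0.00107247  0.00024448 -0.0002542 ] 0.0014744501183770436
top collar 0.88 n 452 rect c 473.5 118.6 wh 67.0 98.9 a 69.7 mean [471.1 117.7  13.6] z90 19.6
top lid 0.68 n 1006 rect c 448.2 -368.9 wh 99.4 64.9 a 0.6 mean [ 447.7 -367.2    9.5] z90 12.3
top cap 0.71 n 224 rect c 456.9 -107.8 wh 39.4 39.9 a 1.4 mean [ 455.6 -106.4   22.2] z90 25.8
top gear 0.95 n 739 rect c 342.3 339.9 wh 72.4 77.2 a 26.0 mean [344.2 333.8  27.3] z90 48.1
top gear 0.87 n 315 rect c 565.9 377.6 wh 48.2 50.2 a 64.8 mean [565.  374.6  21. ] z90 34.8
top gear 0.85 n 368 rect c 445.2 364.4 wh 54.0 55.6 a 84.2 mean [445.3 359.   20. ] z90 34.4
top gear 0.63 n 648 rect c 669.4 386.1 wh 69.5 70.5 a 44.2 mean [666.6 381.5  28.4] z90 48.1
top master_box 0.58 n 2022 rect c 645.9 -255.0 wh 100.8 137.1 a 86.9 mean [ 643.1 -251.7   16.9] z90 47.2
top limit_board 0.76 n 1968 rect c 626.4 -8.3 wh 68.8 194.1 a 0.2 mean [624.9  -8.9  11.6] z90 28.7
top gear_board 0.60 n 1512 rect c 631.3 236.5 wh 68.8 150.0 a 14.1 mean [630.3 236.1  10.9] z9
[... 1695 characters left out ...]
33.8  10.4] z90 22.9
scene gear_board 0.43 n 327 rect c 459.8 118.1 wh 73.4 124.9 a 67.9 mean [473.4 118.1  12.3] z90 19.4
scene color orange n 63 rect c 460.5 -105.8 wh 28.6 38.9 a 8.9 mean [ 461.  -105.    23.2] z90 26.1
scene color orange n 293 rect c 473.6 118.7 wh 62.0 99.1 a 68.7 mean [478.2 116.4  12.3] z90 19.3
scene color orange n 124 rect c 629.8 59.9 wh 33.1 39.4 a 4.9 mean [632.5  59.5  27.6] z90 31.1
scene blue gear n 286 rect c 351.4 337.5 wh 66.6 61.8 a 76.2 mean [358.1 336.3  25.3] z90 46.1
scene blue gear n 168 rect c 451.8 359.7 wh 49.9 42.7 a 68.6 mean [455.4 359.1  17.9] z90 32.3
scene blue gear n 245 rect c 645.2 204.4 wh 40.7 52.9 a 0.7 mean [648.5 202.2  23. ] z90 40.0
```

```bash
cat >> h.py <<'E'
def go(x,y,tip,yaw_deg):
    """print slide/spin from present pose to fingertip height tip, tool yaw"""
    o=telemetry.get_obs();p=o["ee_pos"];yw=o["eef_rot"][2];d=np.array([x,y,tip+.199])-p
    c,s=np.cos(yw),np.sin(yw); dy=np.radians(yaw_deg)-yw; dy=(dy+np.pi)%(2*np.pi)-np.pi
    print("slide",np.round([c*d[0]+s*d[1],s*d[0]-c*d[1],-d[2]],4),"spin",round(-dy,4),"t",o["time_s"],"q",np.round(o["qpos"],2))
def rect(p):
    (cx,cy),(w,h),a=cv2.minAreaRect((p[:,:2]*1000).astype(np.float32))
    if h>w: w,h,a=h,w,a+90
    return np.round([cx,cy,w,h,(a+90)%180-90],1)
def near(W,x,y,r,z0,z1):
    return (np.hypot(W[...,0]-x,W[...,1]-y)<r)&(W[...,2]>z0)&(W[...,2]<z1)
E
python3 - <<'E'
from h import *
for n in ("top","scene"):
    z=np.load(n+".npz");W=z["W"];im=z["im"];hsv=cv2.cvtColor(im,cv2.COLOR_RGB2HSV);V=hsv[...,2].astype(int);S=hsv[...,1].astype(int)
    print(n)
    print("collar",rect(W[near(W,.473,.116,.065,.013,.025)]))
    print("lid",rect(W[near(W,.448,-.367,.07,.0065,.016)]))
    print("cap",rect(W[near(W,.456,-.106,.035,.012,.03)]))
    print("gear hub",rect(W[near(W,.446,.357,.04,.027,.04)]))
    print("mgear hub",rect(W[near(W,.639,.202,.04,.033,.046)]))
    print("box rim",rect(W[near(W,.645,-.253,.075,.042,.056)]))
    print("box board",rect(W[near(W,.645,-.253,.1,.0045,.06)]))
    print("caps",rect(W[near(W,.625,.058,.035,.02,.036)]),rect(W[near(W,.625,-.075,.035,.02,.036)]))
    for nm,x,y,r in (("limit",.626,-.008,.035),("gear",.617,.272,.04)):
        k=near(W,x,y,r,0,.013); m=k&(V>np.median(V[k])*1.25)&(S<np.median(S[k]))
        p=(W[m][:,:2]*1000).astype(np.float32); print(nm,len(p),cv2.fitEllipse(p) if len(p)>5 else "")
    g=(hsv[...,0]>40)&(hsv[...,0]<85)&(S>110)&near(W,.62,-.05,.4,0,.015); 
    k,l,s,c=cv2.connectedComponentsWithStats(g.astype(np.uint8))
    for i in range(1,k):
        if s[i,4]>4: print("green",np.round(W[l==i].mean(0),3),s[i,4])
go(.448,-.367,.12,0)
E
```

```text
top
collar [473.7 116.6  95.8  62.3 -21.6]
lid [ 448.  -368.1   98.5   63.1    1.2]
cap [ 456.2 -107.2   43.2   42.    64.4]
gear hub [445.2 360.1  28.8  26.7 -31.4]
mgear hub [640.  201.9  25.7  25.3   6.5]
box rim [ 645.1 -254.6   96.5   62.    -2.8]
box board [ 651.5 -247.3  173.2  171.4   16.4]
caps [627.3  59.   43.2  42.7  23.4] [624.4 -77.   42.8  42.6  -0.7]
limit 3 
gear 67 ((618.8748779296875, 275.1541748046875), (65.28038787841797, 76.98753356933594), 118.66778564453125)
green [0.621 0.167 0.006] 22
green [0.602 0.081 0.007] 21
green [ 0.588 -0.212  0.007] 22
scene
collar [471.6 119.  100.9  63.1 -20.6]
lid [ 4.479e+02 -3.670e+02  9.980e+01  6.090e+01 -1.000e-01]
cap [ 454.8 -104.6   43.1   40.7  -21.1]
gear hub [445.1 363.2  28.4  26.2 -60.3]
mgear hub [638.7 203.4  29.1  22.6  -2.2]
box rim [ 642.7 -255.4  103.2   64.1   -2.9]
box board [ 6.451e+02 -2.449e+02  1.395e+02  1.202e+02 -6.000e-01]
caps [627.6  60.9  42.1  40.8 -36.2] [626.6 -74.8  40.1  39.6 -81.1]
limit 49 ((624.063232421875, -8.47674560546875), (48.46223449707031, 62.55023193359375), 88.63967895507812)
gear 66 ((618.2235717773438, 272.71282958984375), (60.5767822265625, 64.54872131347656), 108.9893569946289)
green [ 0.588 -0.21   0.007] 9
green [0.622 0.166 0.007] 11
slide [ 0.2439 -0.0247  0.0856] spin 0.4498 t 1.7 q [-1.19  0.3   1.52 -0.    1.32 -0.07]
```

Emit:
jog_arm([
  {"gripper": 0.094,"slide": [0.477,-0.45,0.086],"spin": 0.82},
  {"gripper": 0.094,"slide": [0.477,-0.45,0.086],"spin": 0.82},
  {"gripper": 0.094,"slide": [0.477,-0.45,0.086],"spin": 0.82},
  {"gripper": 0.094,"slide": [0.477,-0.45,0.086],"spin": 0.82},
  {"gripper": 0.094,"slide": [0.477,-0.45,0.086],"spin": 0.82},
  {"gripper": 0.094,"slide": [0.477,-0.45,0.086],"spin": 0.82},
  {"gripper": 0.094,"slide": [0.477,-0.45,0.086],"spin": 0.82},
  {"gripper": 0.094,"slide": [0.477,-0.45,0.086],"spin": 0.82},
])

```text
time_s: 2.5
ee_pos: [0.3754, -0.1383, 0.3549]
eef_rot: [3.142, -0.001, -0.371]
force: [0.9, -0.8, -0.2]
grip_width: 0.0941
grip_force: 0.0
```

```bash
python3 -c "
from h import *
go(.473,.1175,.08,-21.3)"
```

```text
slide [-0.0018 -0.2738  0.0759] spin 0.0007 t 2.5 q [-0.44  0.01  1.97  0.    1.15  1.5 ]
```

Emit:
jog_arm([
  {"gripper": 0.094,"slide": [-0.002,-0.274,0.076],"spin": 0},
  {"gripper": 0.094,"slide": [-0.002,-0.274,0.076],"spin": 0},
  {"gripper": 0.094,"slide": [-0.002,-0.274,0.076],"spin": 0},
  {"gripper": 0.094,"slide": [-0.002,-0.274,0.076],"spin": 0},
  {"gripper": 0.094,"slide": [-0.002,-0.274,0.076],"spin": 0},
  {"gripper": 0.094,"slide": [-0.002,-0.274,0.076],"spin": 0},
  {"gripper": 0.094,"slide": [-0.002,-0.274,0.076],"spin": 0},
  {"gripper": 0.094,"slide": [-0.002,-0.274,0.076],"spin": 0},
])

```text
time_s: 3.3
ee_pos: [0.4725, 0.1162, 0.2786]
eef_rot: [3.141, 0.001, -0.369]
force: [0.3, -0.9, 0.3]
grip_width: 0.0943
grip_force: 0.0
```

```bash
python3 -c "
from h import *
go(.473,.1175,.004,-21.3)"
```

```text
slide [ 0.     -0.0014  0.0756] spin 0.0029 t 3.3 q [ 0.17  0.31  1.83 -0.    1.    2.11]
```

Emit:
jog_arm([
  {"gripper": 0.094,"slide": [0,-0.001,0.03],"spin": 0},
  {"gripper": 0.094,"slide": [0,-0.001,0.06],"spin": 0},
  {"gripper": 0.094,"slide": [0,-0.001,0.075],"spin": 0},
  {"gripper": 0.094,"slide": [0,-0.001,0.075],"spin": 0},
  {"gripper": 0.055,"slide": [0,-0.001,0.075],"spin": 0},
  {"gripper": 0.055,"slide": [0,-0.001,0.075],"spin": 0},
  {"gripper": 0.055,"slide": [0,-0.001,0.075],"spin": 0},
  {"gripper": 0.055,"slide": [0,-0.001,0.075],"spin": 0},
], squeeze=15)

```text
time_s: 4.1
ee_pos: [0.473, 0.1169, 0.2045]
eef_rot: [-3.141, -0.001, -0.37]
force: [0.2, -0.2, 1.0]
grip_width: 0.0655
grip_force: 0.0
```

Emit:
jog_arm([
  {"gripper": 0.055,"slide": [0,0,0],"spin": 0},
  {"gripper": 0.055,"slide": [0,0,0],"spin": 0},
  {"gripper": 0.055,"slide": [0,0,0],"spin": 0},
  {"gripper": 0.055,"slide": [0,0,-0.02],"spin": 0},
  {"gripper": 0.055,"slide": [0,0,-0.05],"spin": 0},
  {"gripper": 0.055,"slide": [0,0,-0.09],"spin": 0},
  {"gripper": 0.055,"slide": [0,0,-0.09],"spin": 0},
  {"gripper": 0.055,"slide": [0,0,-0.09],"spin": 0},
])

```text
time_s: 4.9
ee_pos: [0.4728, 0.117, 0.2942]
eef_rot: [-3.141, -0.001, -0.37]
force: [-0.0, 0.1, -0.8]
grip_width: 0.062
grip_force: 15.0
```

```bash
python3 - <<'E'
from h import *
im,d,W=cloud("top"); cv2.imwrite("pics/a.png",cv2.resize(im[...,::-1],(800,600)))
p=W[near(W,.473,.117,.07,.08,.13)];print(len(p),rect(p) if len(p)>5 else "")
go(.645,-.2545,.095,-2.8)
E
```

```text
72 [461.8  99.2 102.   33.5 -40. ]
slide [ 0.295   0.2839 -0.0008] spin -0.3214 t 4.95 q [0.17 0.29 1.82 0.   1.04 2.11]
```

Emit:
jog_arm([
  {"gripper": 0.055,"slide": [0.04,0.038,0],"spin": -0.05},
  {"gripper": 0.055,"slide": [0.08,0.076,0],"spin": -0.1},
  {"gripper": 0.055,"slide": [0.12,0.114,0],"spin": -0.15},
  {"gripper": 0.055,"slide": [0.16,0.152,0],"spin": -0.2},
  {"gripper": 0.055,"slide": [0.2,0.19,0],"spin": -0.25},
  {"gripper": 0.055,"slide": [0.24,0.228,0],"spin": -0.3},
  {"gripper": 0.055,"slide": [0.275,0.264,0],"spin": -0.321},
  {"gripper": 0.055,"slide": [0.295,0.284,0],"spin": -0.321},
])

```text
time_s: 5.75
ee_pos: [0.6417, -0.2478, 0.2916]
eef_rot: [-3.14, 0.003, -0.048]
force: [0.3, 0.3, -0.2]
grip_width: 0.0619
grip_force: 15.0
```

Emit:
jog_arm([
  {"gripper": 0.055,"slide": [0,0,0],"spin": 0},
  {"gripper": 0.055,"slide": [0,0,0],"spin": 0},
])

```text
time_s: 5.95
ee_pos: [0.6411, -0.2466, 0.2911]
eef_rot: [-3.14, 0.003, -0.051]
force: [-0.4, -0.2, -0.2]
grip_width: 0.062
grip_force: 15.0
```

```bash
python3 - <<'E'
from h import *
go(.645,-.2545,.0545,-2.8)
for n in ("top","scene"):
    im,d,W=cloud(n); cv2.imwrite(f"pics/b_{n}.png",cv2.resize(im[...,::-1],(800,600)))
    hsv=cv2.cvtColor(im,cv2.COLOR_RGB2HSV)
    m=near(W,.645,-.2545,.07,.07,.13)&(hsv[...,0]<16)&(hsv[...,1]>120);print(n,m.sum())
    p=W[m]; print(rect(p),np.percentile(p[:,2],[5,95]))
E
```

```text
slide [0.0043 0.0077 0.0376] spin -0.0017 t 5.95 q [-0.42  0.71  1.19  0.    1.25  1.2 ]
top 0Traceback (most recent call last):
  File "<stdin>", line 7, in <module>
    return _quantile_unchecked(
        a, q, axis, out, overwrite_input, method, keepdims, weights)
    return _ureduce(a,
                    func=_quantile_ureduce_func,
    ...<5 lines>...
                    overwrite_input=overwrite_input,
                    method=method)
    r = func(a, **kwargs)
    result = _quantile(arr,
                       quantiles=q,
    ...<2 lines>...
                       out=out,
                       weights=wgt)
    slices_having_nans = np.isnan(arr[-1, ...])
                                  ~~~^^^^^^^^^
IndexError: index -1 is out of bounds for axis 0 with size 0
```

Emit:
jog_arm([
  {"gripper": 0.055,"slide": [0.004,0.008,0.01],"spin": 0},
  {"gripper": 0.055,"slide": [0.004,0.008,0.02],"spin": 0},
  {"gripper": 0.055,"slide": [0.004,0.008,0.025],"spin": 0},
  {"gripper": 0.055,"slide": [0.004,0.008,0.025],"spin": 0},
  {"gripper": 0.055,"slide": [0.004,0.008,0.025],"spin": 0},
])

```text
time_s: 6.5
ee_pos: [0.645, -0.2537, 0.2689]
eef_rot: [-3.142, -0.0, -0.049]
force: [-0.7, -0.3, -1.0]
grip_width: 0.0615
grip_force: 15.0
```

```bash
python3 - <<'E'
from h import *
go(.645,-.2545,.0545,-2.8)
im,d,W=cloud("scene")
hsv=cv2.cvtColor(im,cv2.COLOR_RGB2HSV)
m=near(W,.645,-.2545,.07,.055,.12)&(hsv[...,0]<20)&(hsv[...,1]>100);print(m.sum())
if m.sum()>5: print(rect(W[m]),np.percentile(W[m][:,2],[5,95]))
v,u=np.where(near(W,.645,-.2545,.09,-.01,.12));v0,u0=v.min()-20,u.min()-20
cv2.imwrite("pics/c.png",cv2.resize(im[v0:v.max()+20,u0:u.max()+20,::-1],None,fx=5,fy=5)[:600,:800])
E
```

```text
slide [0.     0.0008 0.0154] spin 0.0 t 6.5 q [-0.43  0.74  1.18  0.    1.22  1.19]
346
[ 644.8 -248.9   98.4   76.3   -6.5] [0.06637344 0.08388267]
```

View pics/c.png

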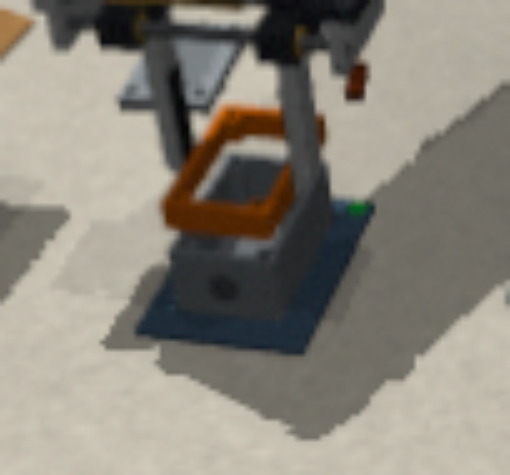

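The crop shows the collar held square about 16 mm above the box (orange frame at 245,170; box at 250,250). I'll lower it slowly.

Emit:
jog_arm([
  {"gripper": 0.055,"slide": [0,0.001,0.006],"spin": 0},
  {"gripper": 0.055,"slide": [0,0.001,0.011],"spin": 0},
  {"gripper": 0.055,"slide": [0,0.001,0.014],"spin": 0},
  {"gripper": 0.055,"slide": [0,0.001,0.016],"spin": 0},
  {"gripper": 0.055,"slide": [0,0.001,0.016],"spin": 0},
  {"gripper": 0.055,"slide": [0,0.001,0.016],"spin": 0},
], squeeze=10)

```text
time_s: 7.15
ee_pos: [0.6449, -0.2551, 0.2529]
eef_rot: [3.142, -0.0, -0.049]
force: [-0.6, 0.6, -0.8]
grip_width: 0.0618
grip_force: 10.0
```

Emit:
jog_arm([
  {"gripper": 0.055,"slide": [0,0,0.001],"spin": 0},
  {"gripper": 0.055,"slide": [0,0,0.0015],"spin": 0},
  {"gripper": 0.055,"slide": [0,0,0.0015],"spin": 0},
])

```text
time_s: 7.45
ee_pos: [0.6449, -0.2551, 0.2524]
eef_rot: [3.141, -0.001, -0.049]
force: [-2.4, 1.7, 6.3]
grip_width: 0.062
grip_force: 10.0
```

Contact at 6 N, at the expected height. Releasing slowly, then rising.

Emit:
jog_arm([
  {"gripper": 0.066,"slide": [0,0,0],"spin": 0},
  {"gripper": 0.07,"slide": [0,0,0],"spin": 0},
  {"gripper": 0.08,"slide": [0,0,0],"spin": 0},
  {"gripper": 0.094,"slide": [0,0,0],"spin": 0},
  {"gripper": 0.094,"slide": [0,0,-0.02],"spin": 0},
  {"gripper": 0.094,"slide": [0,0,-0.06],"spin": 0},
  {"gripper": 0.094,"slide": [0,0,-0.08],"spin": 0},
])

```text
time_s: 8.15
ee_pos: [0.645, -0.2551, 0.3346]
eef_rot: [3.14, -0.003, -0.049]
force: [0.7, -0.2, -0.3]
grip_width: 0.094
grip_force: 0.0
```

```bash
python3 - <<'E'
from h import *
go(.448,-.3675,.08,1)
im,d,W=cloud("scene");hsv=cv2.cvtColor(im,cv2.COLOR_RGB2HSV)
m=near(W,.645,-.2545,.07,.04,.12)&(hsv[...,0]<20)&(hsv[...,1]>100);print(m.sum())
print(rect(W[m]),np.percentile(W[m][:,2],[5,95]))
E
```

```text
slide [-0.1913  0.122   0.0556] spin -0.0666 t 8.15 q [-0.43  0.68  1.13  0.    1.33  1.19]
448
[ 645.1 -253.8   97.    62.9   -3.3] [0.04659458 0.06756556]
```

Emit:
jog_arm([
  {"gripper": 0.094,"slide": [-0.19,0.122,0],"spin": -0.067},
  {"gripper": 0.094,"slide": [-0.19,0.122,0],"spin": -0.067},
  {"gripper": 0.094,"slide": [-0.19,0.122,0.02],"spin": -0.067},
  {"gripper": 0.094,"slide": [-0.19,0.122,0.055],"spin": -0.067},
  {"gripper": 0.094,"slide": [-0.19,0.122,0.055],"spin": -0.067},
  {"gripper": 0.094,"slide": [-0.191,0.122,0.055],"spin": -0.067},
  {"gripper": 0.094,"slide": [-0.191,0.122,0.055],"spin": -0.067},
  {"gripper": 0.094,"slide": [-0.191,0.122,0.055],"spin": -0.067},
])

```text
time_s: 9.0
ee_pos: [0.449, -0.3672, 0.2769]
eef_rot: [3.141, -0.001, 0.019]
force: [0.0, 0.5, -0.9]
grip_width: 0.0942
grip_force: 0.0
```

```bash
python3 - <<'E'
from h import *
go(.448,-.3675,.003,1)
im,d,W=cloud("top")
print("collar",rect(W[near(W,.645,-.2545,.07,.055,.075)]))
E
```

```text
slide [-0.001   0.0003  0.0749] spin 0.0011 t 9.0 q [-0.75  0.5   1.56  0.    1.08  0.8 ]
collar [ 645.7 -254.8   97.1   63.7   -2.5]
```

Emit:
jog_arm([
  {"gripper": 0.094,"slide": [-0.001,0,0.03],"spin": 0},
  {"gripper": 0.094,"slide": [-0.001,0,0.06],"spin": 0},
  {"gripper": 0.094,"slide": [-0.001,0,0.074],"spin": 0},
  {"gripper": 0.094,"slide": [-0.001,0,0.074],"spin": 0},
  {"gripper": 0.055,"slide": [-0.001,0,0.074],"spin": 0},
  {"gripper": 0.055,"slide": [-0.001,0,0.074],"spin": 0},
  {"gripper": 0.055,"slide": [-0.001,0,0.074],"spin": 0},
  {"gripper": 0.055,"slide": [-0.001,0,0.074],"spin": 0},
], squeeze=15)

```text
time_s: 9.85
ee_pos: [0.4472, -0.3676, 0.2029]
eef_rot: [3.141, -0.001, 0.018]
force: [-0.1, -0.8, -0.1]
grip_width: 0.0656
grip_force: 0.0
```

Emit:
jog_arm([
  {"gripper": 0.055,"slide": [0,0,0],"spin": 0},
  {"gripper": 0.055,"slide": [0,0,0],"spin": 0},
  {"gripper": 0.055,"slide": [0,0,0],"spin": 0},
  {"gripper": 0.055,"slide": [0,0,-0.01],"spin": 0},
  {"gripper": 0.055,"slide": [0,0,-0.04],"spin": 0},
  {"gripper": 0.055,"slide": [0,0,-0.08],"spin": 0},
  {"gripper": 0.055,"slide": [0,0,-0.11],"spin": 0},
  {"gripper": 0.055,"slide": [0,0,-0.11],"spin": 0},
])

```text
time_s: 10.65
ee_pos: [0.4474, -0.3678, 0.3172]
eef_rot: [3.137, -0.005, 0.018]
force: [-0.2, -0.9, -0.7]
grip_width: 0.0617
grip_force: 15.0
```

```bash
python3 -c "
from h import *
go(.6453,-.2547,.115,-2.8)"
```

```text
slide [ 0.1998 -0.1096  0.0032] spin 0.0667 t 10.65 q [-0.75  0.45  1.53  0.    1.16  0.8 ]
```

Emit:
jog_arm([
  {"gripper": 0.055,"slide": [0.035,-0.019,0],"spin": 0.01},
  {"gripper": 0.055,"slide": [0.07,-0.038,0],"spin": 0.03},
  {"gripper": 0.055,"slide": [0.105,-0.057,0],"spin": 0.05},
  {"gripper": 0.055,"slide": [0.14,-0.076,0],"spin": 0.067},
  {"gripper": 0.055,"slide": [0.175,-0.095,0],"spin": 0.067},
  {"gripper": 0.055,"slide": [0.199,-0.11,0],"spin": 0.067},
  {"gripper": 0.055,"slide": [0.199,-0.11,0.005],"spin": 0.067},
  {"gripper": 0.055,"slide": [0.199,-0.11,0.015],"spin": 0.067},
])

```text
time_s: 11.45
ee_pos: [0.6442, -0.2538, 0.2966]
eef_rot: [3.142, 0.0, -0.048]
force: [-0.0, -0.1, -0.6]
grip_width: 0.0617
grip_force: 15.0
```

Emit:
jog_arm([
  {"gripper": 0.055,"slide": [0,0,0],"spin": 0},
  {"gripper": 0.055,"slide": [0,0,0],"spin": 0},
])

```text
time_s: 11.65
ee_pos: [0.6434, -0.2548, 0.2969]
eef_rot: [-3.141, 0.001, -0.05]
force: [-0.8, -1.0, -0.4]
grip_width: 0.0615
grip_force: 15.0
```

```bash
python3 - <<'E'
from h import *
go(.6445,-.2547,.070,-2.8)
im,d,W=cloud("scene")
m=near(W,.645,-.2545,.085,.085,.14)
v,u=np.where(near(W,.645,-.2545,.09,-.01,.12));v0,u0=v.min()-20,u.min()-20
cv2.imwrite("pics/d.png",cv2.resize(im[v0:v.max()+20,u0:u.max()+20,::-1],None,fx=5,fy=5)[:600,:800])
E
```

```text
slide [ 0.0011 -0.0002  0.0279] spin -0.0015 t 11.65 q [-0.43  0.71  1.17 -0.    1.26  1.19]
```

View pics/d.png

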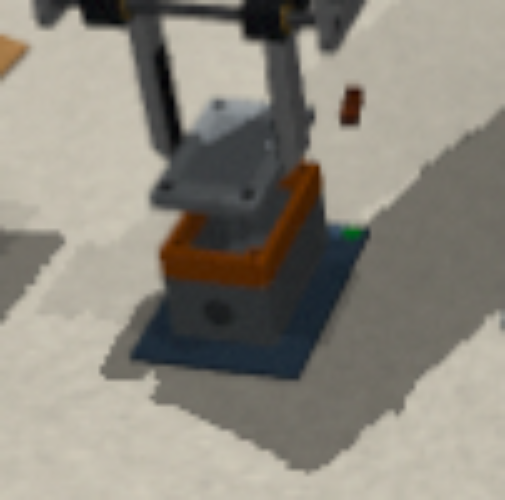

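The collar sits flush on the box (240,230). The lid is held level about 28 mm above it (220,155), so I'll lower it.

Emit:
jog_arm([
  {"gripper": 0.055,"slide": [0.001,0,0.01],"spin": 0},
  {"gripper": 0.055,"slide": [0.001,0,0.018],"spin": 0},
  {"gripper": 0.055,"slide": [0.001,0,0.023],"spin": 0},
  {"gripper": 0.055,"slide": [0.001,0,0.026],"spin": 0},
  {"gripper": 0.055,"slide": [0.001,0,0.027],"spin": 0},
  {"gripper": 0.055,"slide": [0.001,0,0.027],"spin": 0},
  {"gripper": 0.055,"slide": [0.001,0,0.027],"spin": 0},
], squeeze=10)

```text
time_s: 12.4
ee_pos: [0.6452, -0.254, 0.2707]
eef_rot: [3.141, -0.0, -0.049]
force: [0.1, 0.2, -0.8]
grip_width: 0.0615
grip_force: 10.0
```

Emit:
jog_arm([
  {"gripper": 0.055,"slide": [0,0,0.001],"spin": 0},
  {"gripper": 0.055,"slide": [0,0,0.0015],"spin": 0},
  {"gripper": 0.055,"slide": [0,0,0.0015],"spin": 0},
])

```text
time_s: 12.7
ee_pos: [0.6452, -0.254, 0.2689]
eef_rot: [3.142, -0.0, -0.049]
force: [0.3, 0.1, -1.0]
grip_width: 0.062
grip_force: 10.0
```

Emit:
jog_arm([
  {"gripper": 0.055,"slide": [0,0,0.0008],"spin": 0},
  {"gripper": 0.055,"slide": [0,0,0.0015],"spin": 0},
  {"gripper": 0.055,"slide": [0,0,0.0015],"spin": 0},
])

```text
time_s: 13.0
ee_pos: [0.6452, -0.254, 0.2687]
eef_rot: [3.141, -0.001, -0.049]
force: [-4.0, 1.7, 10.4]
grip_width: 0.062
grip_force: 10.0
```

Emit:
jog_arm([
  {"gripper": 0.066,"slide": [0,0,-0.0005],"spin": 0},
  {"gripper": 0.07,"slide": [0,0,-0.0005],"spin": 0},
  {"gripper": 0.08,"slide": [0,0,-0.0005],"spin": 0},
  {"gripper": 0.094,"slide": [0,0,-0.0005],"spin": 0},
  {"gripper": 0.094,"slide": [0,0,-0.02],"spin": 0},
  {"gripper": 0.094,"slide": [0,0,-0.06],"spin": 0},
  {"gripper": 0.094,"slide": [0,0,-0.08],"spin": 0},
])

```text
time_s: 13.7
ee_pos: [0.6452, -0.2541, 0.3505]
eef_rot: [3.14, -0.003, -0.049]
force: [-0.0, 0.6, 0.4]
grip_width: 0.0941
grip_force: 0.0
```

```bash
python3 - <<'E'
from h import *
go(.456,-.1068,.08,88.8); go(.456,-.1068,.08,-91.2)
E
```

```text
slide [-0.1963 -0.1378  0.0715] spin -1.5991 t 13.7 q [-0.43  0.67  1.11  0.    1.36  1.19]
slide [-0.1963 -0.1378  0.0715] spin 1.5425 t 13.7 q [-0.43  0.67  1.11  0.    1.36  1.19]
```

Emit:
jog_arm([
  {"gripper": 0.094,"slide": [-0.196,-0.138,0],"spin": -1.599},
  {"gripper": 0.094,"slide": [-0.196,-0.138,0],"spin": -1.599},
  {"gripper": 0.094,"slide": [-0.196,-0.138,0.03],"spin": -1.599},
  {"gripper": 0.094,"slide": [-0.196,-0.138,0.07],"spin": -1.599},
  {"gripper": 0.094,"slide": [-0.196,-0.138,0.07],"spin": -1.599},
  {"gripper": 0.094,"slide": [-0.196,-0.138,0.07],"spin": -1.599},
  {"gripper": 0.094,"slide": [-0.196,-0.138,0.07],"spin": -1.599},
  {"gripper": 0.094,"slide": [-0.196,-0.138,0.07],"spin": -1.599},
])

```text
time_s: 14.5
ee_pos: [0.456, -0.1063, 0.2774]
eef_rot: [3.141, 0.0, 1.157]
force: [-0.3, -0.3, 0.3]
grip_width: 0.0936
grip_force: 0.0
```

```bash
python3 - <<'E'
from h import *
go(.456,-.1065,.08,88.8)
im,d,W=cloud("top")
print("lid",rect(W[near(W,.645,-.2545,.07,.067,.09)]), np.nanmedian(W[near(W,.645,-.2545,.03,.05,.09)][:,2]))
E
```

```text
slide [-0.0002  0.0001 -0.0016] spin -0.3925 t 14.5 q [-0.31  0.28  1.88 -0.    0.99  0.11]
lid [ 645.6 -252.9   96.1   62.6   -2.8] 0.07627340845019524
```

Emit:
jog_arm([
  {"gripper": 0.094,"slide": [0,0,0],"spin": -0.392},
  {"gripper": 0.094,"slide": [0,0,0],"spin": -0.392},
  {"gripper": 0.094,"slide": [0,0,0],"spin": -0.392},
  {"gripper": 0.094,"slide": [0,0,0.03],"spin": -0.392},
  {"gripper": 0.094,"slide": [0,0,0.06],"spin": -0.392},
  {"gripper": 0.094,"slide": [0,0,0.074],"spin": -0.392},
  {"gripper": 0.094,"slide": [0,0,0.074],"spin": -0.392},
  {"gripper": 0.094,"slide": [0,0,0.074],"spin": -0.392},
])

```text
time_s: 15.35
ee_pos: [0.4564, -0.1067, 0.2038]
eef_rot: [3.141, 0.0, 1.541]
force: [0.4, -0.7, 0.5]
grip_width: 0.0939
grip_force: 0.0
```

Emit:
jog_arm([
  {"gripper": 0.036,"slide": [0,0,0],"spin": 0},
  {"gripper": 0.036,"slide": [0,0,0],"spin": 0},
  {"gripper": 0.036,"slide": [0,0,0],"spin": 0},
  {"gripper": 0.036,"slide": [0,0,0],"spin": 0},
  {"gripper": 0.036,"slide": [0,0,0],"spin": 0},
  {"gripper": 0.036,"slide": [0,0,0],"spin": 0},
  {"gripper": 0.036,"slide": [0,0,0],"spin": 0},
  {"gripper": 0.036,"slide": [0,0,0],"spin": 0},
], squeeze=12)

```text
time_s: 16.15
ee_pos: [0.4562, -0.1066, 0.2034]
eef_rot: [-3.141, -0.0, 1.543]
force: [-0.0, 0.0, 0.7]
grip_width: 0.043
grip_force: 12.0
```

Emit:
jog_arm([
  {"gripper": 0.036,"slide": [0,0,-0.01],"spin": 0},
  {"gripper": 0.036,"slide": [0,0,-0.03],"spin": 0},
  {"gripper": 0.036,"slide": [0,0,-0.06],"spin": 0},
  {"gripper": 0.036,"slide": [0,0,-0.08],"spin": 0},
  {"gripper": 0.036,"slide": [0,0,-0.08],"spin": 0},
  {"gripper": 0.036,"slide": [0,0,-0.08],"spin": 0},
])

```text
time_s: 16.75
ee_pos: [0.456, -0.1065, 0.2834]
eef_rot: [3.141, 0.0, 1.543]
force: [-0.6, 0.6, -0.7]
grip_width: 0.0433
grip_force: 12.0
```

```bash
python3 - <<'E'
from h import *
go(.626,-.0085,.08,88.8)
E
```

```text
slide [0.1027 0.1672 0.0044] spin -0.0071 t 16.75 q [-0.31  0.27  1.87  0.    1.   -0.28]
```

Emit:
jog_arm([
  {"gripper": 0.036,"slide": [0.02,0.033,0],"spin": 0},
  {"gripper": 0.036,"slide": [0.04,0.066,0],"spin": 0},
  {"gripper": 0.036,"slide": [0.06,0.1,0],"spin": 0},
  {"gripper": 0.036,"slide": [0.08,0.133,0],"spin": 0},
  {"gripper": 0.036,"slide": [0.1,0.16,0],"spin": 0},
  {"gripper": 0.036,"slide": [0.103,0.167,0],"spin": 0},
  {"gripper": 0.036,"slide": [0.103,0.167,0],"spin": 0},
  {"gripper": 0.036,"slide": [0.103,0.167,0],"spin": 0},
])

```text
time_s: 17.55
ee_pos: [0.6253, -0.0089, 0.2824]
eef_rot: [-3.14, 0.0, 1.542]
force: [0.1, -0.6, -0.2]
grip_width: 0.0435
grip_force: 12.0
```

```bash
python3 - <<'E'
from h import *
go(.626,-.0085,.0115,88.8)
E
```

```text
slide [0.0004 0.0007 0.0719] spin -0.0074 t 17.55 q [-0.07  0.58  1.41 -0.    1.15 -0.04]
```

Emit:
jog_arm([
  {"gripper": 0.036,"slide": [0,0.001,0.03],"spin": 0},
  {"gripper": 0.036,"slide": [0,0.001,0.055],"spin": 0},
  {"gripper": 0.036,"slide": [0,0.001,0.066],"spin": 0},
  {"gripper": 0.036,"slide": [0,0.001,0.07],"spin": 0},
  {"gripper": 0.036,"slide": [0,0.001,0.072],"spin": 0},
  {"gripper": 0.036,"slide": [0,0.001,0.072],"spin": 0},
  {"gripper": 0.036,"slide": [0,0.001,0.072],"spin": 0},
])

```text
time_s: 18.25
ee_pos: [0.6271, -0.0084, 0.2124]
eef_rot: [3.14, 0.0, 1.543]
force: [0.1, -0.3, -0.7]
grip_width: 0.0432
grip_force: 12.0
```

Emit:
jog_arm([
  {"gripper": 0.036,"slide": [0,0,0.001],"spin": 0},
  {"gripper": 0.036,"slide": [0,0,0.0015],"spin": 0},
  {"gripper": 0.036,"slide": [0,0,0.0015],"spin": 0},
])

```text
time_s: 18.55
ee_pos: [0.627, -0.0083, 0.2099]
eef_rot: [3.142, 0.0, 1.543]
force: [-0.3, 0.5, -0.5]
grip_width: 0.043
grip_force: 12.0
```

Emit:
jog_arm([
  {"gripper": 0.036,"slide": [0,0,0.0008],"spin": 0},
  {"gripper": 0.036,"slide": [0,0,0.0012],"spin": 0},
  {"gripper": 0.036,"slide": [0,0,0.0012],"spin": 0},
])

```text
time_s: 18.85
ee_pos: [0.627, -0.0083, 0.2094]
eef_rot: [3.141, 0.0, 1.543]
force: [-4.0, -0.3, 7.4]
grip_width: 0.0433
grip_force: 12.0
```

Contact. Releasing and rising, then on to the gear.

Emit:
jog_arm([
  {"gripper": 0.048,"slide": [0,0,0],"spin": 0},
  {"gripper": 0.055,"slide": [0,0,0],"spin": 0},
  {"gripper": 0.065,"slide": [0,0,0],"spin": 0},
  {"gripper": 0.065,"slide": [0,0,0],"spin": 0},
  {"gripper": 0.065,"slide": [0,0,-0.02],"spin": 0},
  {"gripper": 0.065,"slide": [0,0,-0.06],"spin": 0},
  {"gripper": 0.065,"slide": [0,0,-0.1],"spin": 0},
  {"gripper": 0.065,"slide": [0,0,-0.1],"spin": 0},
])

```text
time_s: 19.65
ee_pos: [0.6276, -0.0084, 0.3145]
eef_rot: [3.133, 0.0, 1.543]
force: [0.6, -0.8, -0.2]
grip_width: 0.0649
grip_force: 0.0
```

```bash
python3 - <<'E'
from h import *
go(.445,.361,.09,104.1)
E
```

```text
slide [ 0.3641 -0.1929  0.0255] spin -0.2741 t 19.65 q [-0.07  0.55  1.38  0.    1.2  -0.04]
```

Emit:
jog_arm([
  {"gripper": 0.065,"slide": [0.364,-0.193,0],"spin": -0.274},
  {"gripper": 0.065,"slide": [0.364,-0.193,0],"spin": -0.274},
  {"gripper": 0.065,"slide": [0.364,-0.193,0],"spin": -0.274},
  {"gripper": 0.065,"slide": [0.364,-0.193,0],"spin": -0.274},
  {"gripper": 0.065,"slide": [0.364,-0.193,0.02],"spin": -0.274},
  {"gripper": 0.065,"slide": [0.364,-0.193,0.025],"spin": -0.274},
  {"gripper": 0.065,"slide": [0.364,-0.193,0.025],"spin": -0.274},
  {"gripper": 0.065,"slide": [0.364,-0.193,0.025],"spin": -0.274},
])

```text
time_s: 20.45
ee_pos: [0.4489, 0.3505, 0.2847]
eef_rot: [-3.141, 0.0, 1.817]
force: [0.5, 0.7, -0.0]
grip_width: 0.0652
grip_force: 0.0
```

Emit:
jog_arm([
  {"gripper": 0.065,"slide": [0,0,0],"spin": 0},
  {"gripper": 0.065,"slide": [0,0,0],"spin": 0},
])

```text
time_s: 20.65
ee_pos: [0.4497, 0.3495, 0.2847]
eef_rot: [-3.141, 0.0, 1.819]
force: [0.5, 0.5, -0.2]
grip_width: 0.0651
grip_force: 0.0
```

```bash
python3 - <<'E'
from h import *
go(.445,.361,.09,104.1)
im,d,W=cloud("top")
print("cap",rect(W[near(W,.626,-.0085,.033,.014,.04)]),rect(W[near(W,.625,.058,.035,.02,.036)]),rect(W[near(W,.625,-.075,.035,.02,.036)]))
print("hub",rect(W[near(W,.445,.36,.03,.027,.04)]))
E
```

```text
slide [ 0.0123 -0.0017 -0.0043] spin 0.002 t 20.65 q [ 0.6   0.47  1.59 -0.    1.09  0.35]
cap [ 6.284e+02 -9.400e+00  4.310e+01  4.270e+01  5.000e-01] [627.1  59.3  43.6  40.3   1. ] [624.6 -77.   42.6  42.5 -89. ]
hub [444.9 360.8  28.8  26.1 -40.2]
```

Emit:
jog_arm([
  {"gripper": 0.065,"slide": [0.012,-0.002,0],"spin": 0},
  {"gripper": 0.065,"slide": [0.012,-0.002,0.02],"spin": 0},
  {"gripper": 0.065,"slide": [0.012,-0.002,0.045],"spin": 0},
  {"gripper": 0.065,"slide": [0.012,-0.002,0.06],"spin": 0},
  {"gripper": 0.065,"slide": [0.012,-0.002,0.067],"spin": 0},
  {"gripper": 0.065,"slide": [0.012,-0.002,0.067],"spin": 0},
  {"gripper": 0.065,"slide": [0.012,-0.002,0.067],"spin": 0},
])

```text
time_s: 21.4
ee_pos: [0.4456, 0.3602, 0.2191]
eef_rot: [3.141, -0.0, 1.816]
force: [-0.2, 0.5, 0.7]
grip_width: 0.0649
grip_force: 0.0
```

Emit:
jog_arm([
  {"gripper": 0.02,"slide": [0,0,0],"spin": 0},
  {"gripper": 0.02,"slide": [0,0,0],"spin": 0},
  {"gripper": 0.02,"slide": [0,0,0],"spin": 0},
  {"gripper": 0.02,"slide": [0,0,0],"spin": 0},
  {"gripper": 0.02,"slide": [0,0,0],"spin": 0},
  {"gripper": 0.02,"slide": [0,0,0],"spin": 0},
  {"gripper": 0.02,"slide": [0,0,0],"spin": 0},
])

```text
time_s: 22.1
ee_pos: [0.4454, 0.3601, 0.2184]
eef_rot: [3.142, -0.0, 1.817]
force: [-0.4, -0.4, 1.5]
grip_width: 0.0279
grip_force: 12.0
```

Emit:
jog_arm([
  {"gripper": 0.02,"slide": [0,0,-0.01],"spin": 0},
  {"gripper": 0.02,"slide": [0,0,-0.03],"spin": 0},
  {"gripper": 0.02,"slide": [0,0,-0.06],"spin": 0},
  {"gripper": 0.02,"slide": [0,0,-0.08],"spin": 0},
  {"gripper": 0.02,"slide": [0,0,-0.08],"spin": 0},
  {"gripper": 0.02,"slide": [0,0,-0.08],"spin": 0},
])

```text
time_s: 22.7
ee_pos: [0.4452, 0.36, 0.2982]
eef_rot: [3.141, -0.0, 1.817]
force: [-0.6, 0.1, -0.5]
grip_width: 0.0277
grip_force: 12.0
```

```bash
python3 - <<'E'
from h import *
go(.622,.2725,.1,104.1)
E
```

```text
slide [-0.1279  0.1502 -0.0008] spin -0.0001 t 22.7 q [ 0.62  0.46  1.57 -0.    1.12  0.37]
```

Emit:
jog_arm([
  {"gripper": 0.02,"slide": [-0.025,0.03,0],"spin": 0},
  {"gripper": 0.02,"slide": [-0.05,0.06,0],"spin": 0},
  {"gripper": 0.02,"slide": [-0.075,0.09,0],"spin": 0},
  {"gripper": 0.02,"slide": [-0.1,0.12,0],"spin": 0},
  {"gripper": 0.02,"slide": [-0.12,0.142,0],"spin": 0},
  {"gripper": 0.02,"slide": [-0.128,0.15,0],"spin": 0},
  {"gripper": 0.02,"slide": [-0.128,0.15,0],"spin": 0},
  {"gripper": 0.02,"slide": [-0.128,0.15,0],"spin": 0},
])

```text
time_s: 23.5
ee_pos: [0.6212, 0.2731, 0.2974]
eef_rot: [-3.14, -0.0, 1.817]
force: [0.1, -0.3, -0.2]
grip_width: 0.0277
grip_force: 12.0
```

```bash
python3 - <<'E'
from h import *
go(.622,.2725,.0265,104.1)
E
```

```text
slide [-0.0008  0.0007  0.0719] spin 0.0004 t 23.5 q [0.36 0.68 1.22 0.   1.25 0.11]
```

Emit:
jog_arm([
  {"gripper": 0.02,"slide": [-0.001,0.001,0.03],"spin": 0},
  {"gripper": 0.02,"slide": [-0.001,0.001,0.055],"spin": 0},
  {"gripper": 0.02,"slide": [-0.001,0.001,0.066],"spin": 0},
  {"gripper": 0.02,"slide": [-0.001,0.001,0.07],"spin": 0},
  {"gripper": 0.02,"slide": [-0.001,0.001,0.072],"spin": 0},
  {"gripper": 0.02,"slide": [-0.001,0.001,0.072],"spin": 0},
  {"gripper": 0.02,"slide": [-0.001,0.001,0.072],"spin": 0},
])

```text
time_s: 24.2
ee_pos: [0.6233, 0.2719, 0.2275]
eef_rot: [3.14, -0.0, 1.817]
force: [-0.5, -0.3, 0.0]
grip_width: 0.0278
grip_force: 12.0
```

Emit:
jog_arm([
  {"gripper": 0.02,"slide": [0,0,0.0008],"spin": 0},
  {"gripper": 0.02,"slide": [0,0,0.0015],"spin": 0},
  {"gripper": 0.02,"slide": [0,0,0.0015],"spin": 0},
])

```text
time_s: 24.5
ee_pos: [0.6232, 0.2717, 0.2249]
eef_rot: [3.141, -0.0, 1.817]
force: [0.3, -0.8, -0.4]
grip_width: 0.0275
grip_force: 12.0
```

Emit:
jog_arm([
  {"gripper": 0.02,"slide": [0,0,0.0008],"spin": 0},
  {"gripper": 0.02,"slide": [0,0,0.0012],"spin": 0},
  {"gripper": 0.02,"slide": [0,0,0.0012],"spin": 0},
])

```text
time_s: 24.8
ee_pos: [0.6232, 0.2718, 0.2244]
eef_rot: [3.141, 0.0, 1.817]
force: [-4.4, -1.4, 6.6]
grip_width: 0.0277
grip_force: 12.0
```

Emit:
jog_arm([
  {"gripper": 0.033,"slide": [0,0,0],"spin": 0},
  {"gripper": 0.04,"slide": [0,0,0],"spin": 0},
  {"gripper": 0.05,"slide": [0,0,0],"spin": 0},
  {"gripper": 0.05,"slide": [0,0,0],"spin": 0},
  {"gripper": 0.05,"slide": [0,0,-0.02],"spin": 0},
  {"gripper": 0.05,"slide": [0,0,-0.06],"spin": 0},
  {"gripper": 0.05,"slide": [0,0,-0.1],"spin": 0},
  {"gripper": 0.05,"slide": [0,0,-0.12],"spin": 0},
])

```text
time_s: 25.6
ee_pos: [0.6232, 0.2718, 0.3476]
eef_rot: [3.137, -0.001, 1.817]
force: [0.1, -0.1, -0.2]
grip_width: 0.0499
grip_force: 0.0
```

Emit:
jog_arm([
  {"gripper": 0.05,"slide": [0.1,-0.2,-0.05],"spin": 0},
  {"gripper": 0.05,"slide": [0.1,-0.2,-0.05],"spin": 0},
  {"gripper": 0.05,"slide": [0.1,-0.2,-0.05],"spin": 0},
  {"gripper": 0.05,"slide": [0.1,-0.2,-0.05],"spin": 0},
  {"gripper": 0.05,"slide": [0.1,-0.2,-0.05],"spin": 0},
  {"gripper": 0.05,"slide": [0.1,-0.2,-0.05],"spin": 0},
  {"gripper": 0.05,"slide": [0.1,-0.2,-0.05],"spin": 0},
])

```text
time_s: 26.3
ee_pos: [0.4047, 0.3202, 0.394]
eef_rot: [3.141, -0.0, 1.818]
force: [-0.6, -0.1, 0.7]
grip_width: 0.05
grip_force: 0.0
```

```bash
python3 - <<'E'
from h import *
im,d,W=cloud("top");cv2.imwrite("pics/e.png",cv2.resize(im[...,::-1],(800,600)))
print("lid",rect(W[near(W,.645,-.2545,.07,.067,.09)]),"collar",rect(W[near(W,.645,-.2545,.075,.053,.09)]))
print("cap",rect(W[near(W,.626,-.0085,.033,.014,.04)]))
print("gear",rect(W[near(W,.622,.272,.03,.033,.046)]),"master",rect(W[near(W,.639,.202,.03,.033,.046)]))
im,d,W=cloud("scene");cv2.imwrite("pics/f.png",cv2.resize(im[...,::-1],(800,600)))
E
```

```text
lid [ 645.4 -252.4   95.8   62.9   -3.6] collar [ 645.3 -253.1   96.4   63.2   -2.5]
cap [628.5  -9.5  42.7  42.3 -89. ]
gear [624.3 272.   26.5  25.8  46.1] master [640.6 201.2  26.2  26.  -43.1]
```

View pics/e.png

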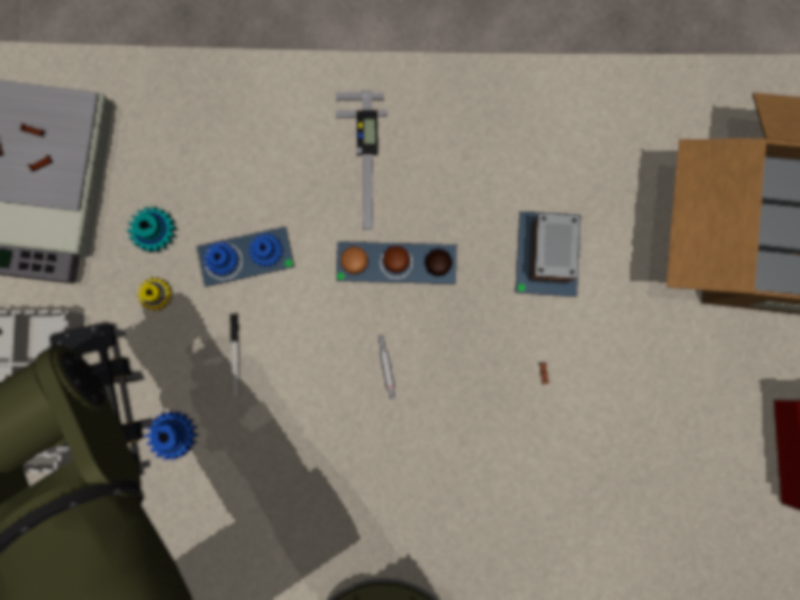

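View pics/f.png

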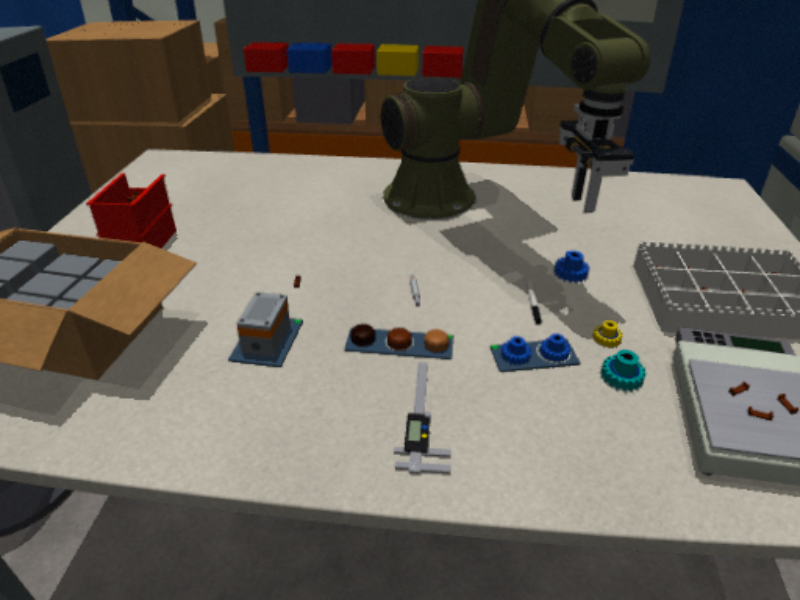

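The lid and collar are flush on the box (top view 555,245), the cap is in its circle (396,260) and the gear in its circle (222,258). The caliper and pin gauge have not moved. Handing in.

```bash
python3 -c "
from h import *
print(workorder.hand_in())"
```

```text
the job is handed in; nothing more can be done
None
```

The job is handed in: the collar and lid are stacked flush on the master box, and the cap and gear stand in their circles about 2–3 mm off centre by the cameras. The caliper and pin gauge look unmoved in the final pictures, and hand-in returned no verdict.

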